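# Clamp a fresh print in the ratchet bench clamp

### The arm

A 6-joint arm with a two-finger parallel gripper is mounted at the origin on the work surface. World frame = base frame: x ahead of the robot, y to its left, z up, the work surface at z = 0. Lengths are in m, angles in rad, forces in N, time in s.
With the tool pointing down it reaches from about 0.225 to 0.875 m from the base axis. Payload 3.4 kg.
Tool frame: the origin (TCP) lies at the very end of the fingers, on their centre line; the grasp point (between the pads) lies 19 mm behind it; z points along the fingers, y is the line along which they close (so a half turn about z gives the same grasp; the last joint's range is limited). The gripper opens to 85 mm and grips with 20 to 120 N. Pads are 22 mm wide; open, the fingers measure 114 mm over their backs; the gripper's body (76 mm by 85 mm) begins 54 mm behind the grasp point. The pads swing forward as they close: fully open they stand 13 mm farther back than shut.
Start: joints at [-1.28, 0.276, 1.505, -0, 1.361, -0.121], TCP at [0.23, -0.527, 0.231] pointing down, gripper open.
Joint ranges: [-2.89, 2.89], [-0.75, 2.08], [0.22, 2.7], [-1.18, 4.32], [0.11, 2.71], [-2.7, 2.7]. Speed limits (rad/s): [2.57, 2.57, 3.14, 3.14, 3.14, 3.14].

### API

Orientations are given as a unit quaternion [w, x, y, z].
In Python, from plant import * gives the robot as it stands. The module is installed in compiled form; this text tells all that it offers.
- The arm moves only by the shell command python3 -m creep 'ROWS'. ROWS is a JSON object whose one key "commands" holds a list of rows, each a list of 7 numbers: the shift along the world's x, y, z in cm, then the turn, a rotation vector about the world's x, y, z in rad, then the closure, from 0 (fully open) to 1 (shut). A call has 1 to 10 rows; each row shifts and turns the commanded pose from where the row before left it; what a row does not reach is not made up. A row lasts 1/12 s, in which the tool goes at most 41.7 mm and 7.16 degrees, less where a joint would pass 70% of its speed; a pose out of reach is approached as far as the arm can. A call is refused whole if a number of a shift passes 4.17 or a number of a turn 0.125, either way. A call with a gripper value outside its range is refused whole. The fingers move at their own pace and stop on an object; the grip force is fixed at half the most. Time passes only in rows, so rows that do not move let the fingers close. It gives the time, the measured TCP pose, the force, the opening and the grip force at its end, in the units of the state.
- get_state(): the state, without advancing time (a new reading comes with each control period).
- capture(name): name is "scene" or "top" or "wrist"; returns the picture (420x560x3 uint8, blue, green, red); there is no depth.
- camera_params(name): a dict with "intrinsics" (3x3 intrinsics, pixels), "k1" (the pictures are not rectified: a ray, as slopes to the right and down, at radius r is drawn at 1 + k1 r^2 times it, then the intrinsics apply), "extrinsics" (4x4, takes a point from camera to world coordinates). Camera axes: x right, y down, z forward; pixel columns grow to the right and rows downward; lengths in m; the calibration is good to about 2 mm. A picture is of the moment at which its call begins: read the wrist's pose just before it. camera_params takes no time and is no camera call; for the wrist camera it gives the pose at the moment of the call.
- job_done(): hands the job in; it is judged then, once.
Trained networks look in the newest picture that a camera, given by its name, has taken for a name from the list of things; names that differ only in an ending like _2 or _b are one class to them, and where a whole thing is asked for, a point or a joint stands for the part that bears it (a point fixed in the world has none). Each returns a list of dicts, best first, with "p" (0 to 1); they miss things now and then, are a little off and sometimes report something else, mostly with a low value. They report only what shows in the picture. A call takes as long as a camera call. They do not tell look-alikes from the thing itself.
- recognise(camera, target): "xyz" ([x, y, z] in m, in world coordinates, good to about 4 mm: the middle of the surface that is visible of it).
- outline_of(camera, target): "pixels" (420x560 bool, what is visible of it).
The state is a dict: "t": time; "joint_positions": joint angles; "dq": joint speeds; "effort": joint torques, N m; "eef_pos": TCP position; "tcp_rot": TCP orientation; "ft_force": force on the tool from outside, world axes, zero at the start; "ft_torque": the same for the moment, N m; "gripper_width": finger opening in m; "gripper_force": force on a finger pad.
Only numpy, scipy, OpenCV 4.12 (cv2) and the standard library are available. Lean on these libraries where they do the work, as an engineer would, in place of code of your own. Each camera call takes 0.05 s, during which the arm holds its last target. There are 200 camera calls.

### The job

Take the white T-shaped printed bracket off the black build plate, stand it upright and fully down in the slot of the bench clamp and let go of it. Then, working the clamp only by its trigger, pump until the jaw's sprung nose reaches the bracket and has been pushed back by about half of its 12 mm neck: the nose must never bottom out, or the print is crushed. Finish while still holding the trigger squeezed so that the nose keeps pressing, and leave the other things on the bench alone.

Things in the scene. Friction and masses are not known exactly. Their poses are not given: they have to be found in the camera images.
- bracket: white printed bracket, an upside-down T, standing loose on the build plate (a flat black sheet 200 x 200 x 8 mm). Foot 16 mm thick (its x) x 60 mm wide (its y) x 24 mm high; on it a central upright 16 x 24 mm reaching 105 mm above the underside; small gussets beside the upright up to 50 mm. Same when turned by half a turn. Origin: centre of the underside; z up.
- clamp: the ratchet clamp, fixed to the bench; origin on the table under the slot's centre, x level from trigger and jaw towards the fixed anvil, z up. From +x to -x: anvil (60 mm wide, top 62 mm above the table), slot, nose, grey jaw head (36 mm wide, top at 60), toothed bar, two black cheeks (x -182 to -108 mm, top at 94), trigger between them, fixed handle
- slot (a point): centre of the floor of the clamp's slot, 10 mm above the table; axes as the clamp's. Slot 20 mm wide (x) x 67 mm long (y), 14 mm deep, mouth slightly chamfered, 24 mm above the table, in an aluminium bed 70 (x) x 90 (y) mm. The anvil stands on its +x side, in line with the slot's wall, its top edge bevelled back from 52 mm up
- nose_pad: round rubber nose pad, 18 mm across and 8 mm thick, on the front of the jaw head, carried by a steel neck 10 mm across, 12 mm of which shows; its axis lies 46 mm above the table over the slot's centre line. Its origin is not at the pad: see nose_face. The nose is sprung: about 1.2 N for each mm it is pushed back into the jaw head
- nose_face (a point): centre of the front face of the nose pad, 46 mm above the table; it travels along the clamp's +x towards the slot
- jaw_head: grey jaw head block behind the nose, 24 x 36 x 34 mm, on the toothed bar. Not to be pushed by hand. Its origin is not on the block
- jaw (a joint): travel of the jaw along the clamp's +x, m, 0 (fully back) to 0.050; it starts at 0 to about 0.016, leaving the nose face about 15 to 34 mm from the bracket. A brake holds it against no more than about 3 N: with the trigger let go, the sprung nose pushes the jaw back until it is itself pushed in by only about 2.5 mm
- nose (a joint): how far the sprung nose is pushed back into the jaw head, m: 0 free, 0.012 bottomed out (the neck has vanished). Wanted at the end: about half, 0.0035 to 0.0095. Above 0.0113 the print counts as crushed
- trigger (a joint): trigger angle, rad: 0 released (leans 0.26 rad towards the slot), 0.52 fully squeezed (leans as far to the handle). A light spring returns it. A spring pawl on 5 mm teeth drives the jaw, 26 mm per rad; while the trigger comes back the jaw stays (see its brake), so up to 0.2 rad of the next stroke may move nothing. A full stroke gains about 10 mm. Force at the grip 2 to 10 N
- trigger_hinge (a point): the trigger's hinge pin, across the clamp, 135 mm behind the slot's centre (clamp x -135 mm), 81 mm above the table
- trigger_grip: the trigger's grip, an upright black lever 12 (its x) x 28 (y) x 60 mm (z, along it); origin at its centre, 70 mm from the hinge, 149 mm above the table. Its front faces the slot; squeezing moves it to the clamp's -x, 38 mm in all, towards the fixed handle (upright 12 x 30 mm, clamp x -180 to -168 mm, top at 176 mm), 70 mm over both. About 90 mm is free between grip and seated bracket
- scraper: bystander: metal spatula scraper, 200 mm long, lying flat
- nozzle_jar: bystander: clear jar 52 mm across, 60 mm high
- clip_print: bystander: white printed ring, 56 mm across, 18 mm high
- glue_stick: bystander: grey stick 90 x 24 x 24 mm, lying
There are look-alikes about, which are no part of the job. Leave any brown, orange or turquoise look-alike of the bracket alone.

How it is judged:
By the outcome, as a careful person would: the job done as asked, in the order asked, and still so for the second after the job is handed in, while the arm keeps its last pose, push and grip.
It also fails if it takes over 72 s, if anything falls off the work surface, if the arm or the gripper's body presses on something with over 40 N, if the wrist force passes 120 N, or if a joint passes its speed limit or range.

## Working session

There is one attempt and no reset: what is moved stays moved. The work goes in short steps, Python scripts to look and compute and a shell command to move; the robot and the scene stay as the last step left them, time stands still between calls to the robot, and variables do not carry over. Pictures are saved under pics/ and viewed, at most 12 in all, crops included, and the job is handed in when it is done.

```bash
mkdir -p pics
cat > h.py <<'E'
from plant import *
import numpy as np, cv2
from scipy.spatial.transform import Rotation as R
def ray(cam,u,v,P=None):
    P=P or camera_params(cam); K=np.array(P["intrinsics"]); k=P["k1"]; E=np.array(P["extrinsics"])
    d=np.array([(u-K[0,2])/K[0,0],(v-K[1,2])/K[1,1]]); s=d.copy()
    for _ in range(30): s=d/(1+k*(s@s))
    return E[:3,3],E[:3,:3]@np.array([s[0],s[1],1.])
def onz(cam,u,v,z,P=None):
    o,d=ray(cam,u,v,P); return o+d*(z-o[2])/d[2]
def proj(cam,p,P=None):
    P=P or camera_params(cam); K=np.array(P["intrinsics"]); E=np.array(P["extrinsics"])
    c=E[:3,:3].T@(np.array(p)-E[:3,3]); s=c[:2]/c[2]; s=s*(1+P["k1"]*(s@s))
    return K[:2,:2]@s+K[:2,2]
def rnd(x): return np.round(np.array(x),4).tolist()
E
python3 - <<'E'
from h import *
for c in ["top","scene"]:
    im=capture(c); cv2.imwrite(f"pics/{c}0.png",im)
    for t in ["bracket","clamp","trigger_grip","nose_pad","jaw_head"]:
        print(c,t,[(rnd(r["xyz"]),round(r["p"],2)) for r in recognise(c,t)][:4])
s=get_state(); print(s["t"],rnd(s["eef_pos"]),rnd(s["tcp_rot"]),rnd(s["ft_force"]))
E
```

```text
top bracket [([0.4771, -0.4158, 0.059], 0.6), ([0.5118, -0.2608, 0.0881], 0.57), ([0.3339, -0.2155, 0.0435], 0.5), ([0.6874, -0.1912, 0.0375], 0.47)]
top clamp [([0.5359, 0.1183, 0.0261], 0.74)]
top trigger_grip [([0.5424, 0.1497, 0.1713], 0.54)]
top nose_pad []
top jaw_head [([0.5312, 0.097, 0.062], 0.57)]
scene bracket [([0.3396, -0.2116, 0.0357], 0.86), ([0.5172, -0.2667, 0.0474], 0.75), ([0.4894, -0.4179, 0.046], 0.7), ([0.5374, 0.1073, 0.0556], 0.2)]
scene clamp [([0.5505, 0.164, 0.0435], 0.89)]
scene trigger_grip [([0.5493, 0.1562, 0.1563], 0.53)]
scene nose_pad [([0.5461, 0.109, 0.0471], 0.27)]
scene jaw_head [([0.5311, 0.1054, 0.0584], 0.7), ([0.4381, 0.3685, 0.0216], 0.51)]
0.6 [0.2301, -0.5269, 0.2314] [0.0001, 0.9789, 0.2044, 0.0] [0.0714, 0.0625, -0.1732]
```

View pics/top0.png

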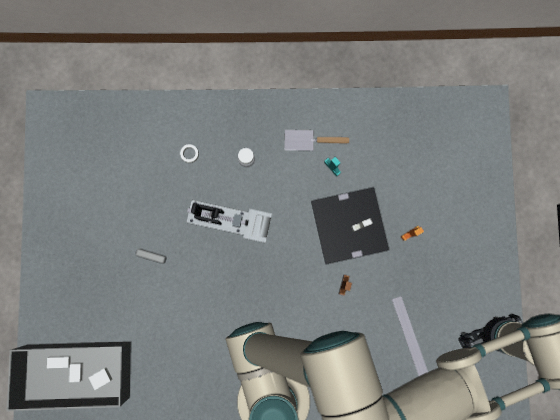

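View pics/scene0.png

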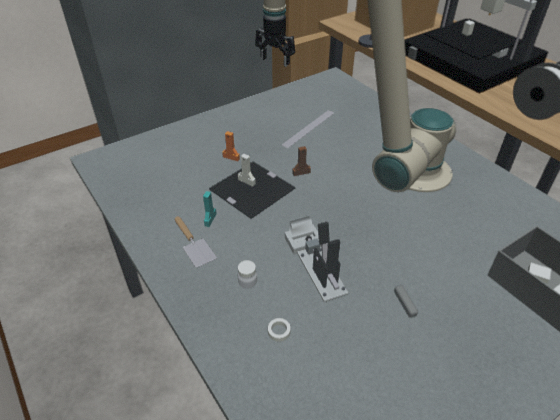

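The top view shows the white bracket on the plate at about (362,225) and the clamp at (187–270, 200–240), with its anvil to the right (−y). The scene view agrees. The brown, orange and turquoise look-alikes stand around the plate.

Run:
```python
from h import *
im=capture("top"); a=cv2.resize(im[190:275,300:400],(400,340),interpolation=cv2.INTER_CUBIC); b=cv2.resize(im[190:275,180:280],(400,340),interpolation=cv2.INTER_CUBIC)
cv2.imwrite("pics/topc.png",np.hstack([b,a]))
for r in recognise("top","bracket"): print(rnd(r["xyz"]))
for r in outline_of("top","clamp")[:1]:
    m=r["pixels"].astype(np.uint8); c=max(cv2.findContours(m,0,2)[0],key=cv2.contourArea); print(cv2.minAreaRect(c))
P=camera_params("wrist"); s=get_state(); Rt=R.from_quat(np.roll(s["tcp_rot"],-1)).as_matrix()
E=np.array(P["extrinsics"]); print("cam in tool",rnd(Rt.T@(E[:3,3]-s["eef_pos"])),rnd(Rt.T@E[:3,:3]),P["intrinsics"]); print(rnd(Rt))
print(rnd(np.array(camera_params("top")["extrinsics"])))
for q in [(246,222),(270,224),(187,218)]: print(rnd(onz("top",*q,0.02)))
```

```text
[0.4799, -0.4173, 0.0597]
[0.6891, -0.1872, 0.0377]
[0.5099, -0.2643, 0.0888]
[0.3365, -0.2145, 0.0385]
[0.7417, 0.2529, 0.0183]
((228.03602600097656, 219.552001953125), (82.1978759765625, 31.126070022583008), 10.30484676361084)
cam in tool [0.0725, -0.0005, -0.1422] [[-0.0003, -0.9595, -0.2817], [1.0, -0.0002, -0.0005], [0.0005, -0.2817, 0.9595]] [[376.07216744   0.         273.43732886]
 [  0.         376.07216744 206.11435489]
 [  0.           0.           1.        ]]
[[0.9164, 0.4003, 0.0001], [0.4003, -0.9164, -0.0002], [-0.0, 0.0002, -1.0]]
[[-0.0168, -0.9946, 0.1024, 0.3967], [-0.9998, 0.0155, -0.0132, -0.0082], [0.0116, -0.1026, -0.9947, 1.6108], [0.0, 0.0, 0.0, 1.0]]
[0.5284, 0.0762, 0.02]
[0.5212, 0.0036, 0.02]
[0.5434, 0.2543, 0.02]
```

View pics/topc.png

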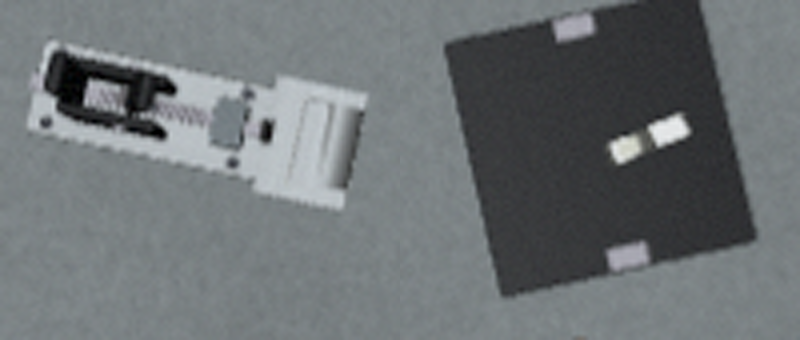

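The crop shows the clamp's anvil on the right and the small dark nose pad at about (265,130), in front of the grey jaw head. The bracket's long axis is turned about 25°, which nearly matches the gripper's current yaw. Next I'll move in for a close look.

```bash
python3 -m creep '{"commands":[[2.8,2.6,0.2,0,0,0,0],[2.8,2.6,0.2,0,0,0,0],[2.8,2.6,0.2,0,0,0,0],[2.8,2.6,0.2,0,0,0,0],[2.8,2.6,0.2,0,0,0,0],[2.8,2.6,0.2,0,0,0,0],[2.8,2.6,0.2,0,0,0,0],[2.8,2.6,0.2,0,0,0,0],[2.8,2.6,0.2,0,0,0,0],[2.8,2.6,0.2,0,0,0,0]]}'
python3 -m creep '{"commands":[[0,0,0,0,0,0,0],[0,0,0,0,0,0,0]]}'
python3 - <<'E'
from h import *
s=get_state();print(s["t"],rnd(s["eef_pos"]),rnd(s["joint_positions"]))
P=camera_params("wrist"); im=capture("wrist"); cv2.imwrite("pics/w1.png",im)
for r in recognise("wrist","bracket"): print(rnd(r["xyz"]),r["p"],proj("wrist",r["xyz"],P))
for r in outline_of("wrist","bracket"):
    m=r["pixels"].astype(np.uint8); c=max(cv2.findContours(m,0,2)[0],key=cv2.contourArea); print(r["p"],cv2.minAreaRect(c))
E
```

```text
t: 1.58
eef_pos: [0.5113, -0.2655, 0.2517]
tcp_rot: [0.0, 0.979, 0.204, 0.0]
ft_force: [-1.2, -0.7, 0.7]
gripper_width: 0.0854
gripper_force: 0.0
t: 1.75
eef_pos: [0.5114, -0.2655, 0.2513]
tcp_rot: [0.0, 0.978, 0.206, -0.0]
ft_force: [-0.6, -0.2, -0.5]
gripper_width: 0.0855
gripper_force: 0.0
1.75 [0.5114, -0.2655, 0.2513] [-0.5994, 0.2673, 1.4675, -0.0003, 1.4066, 0.5557]
[0.5215, -0.2704, 0.0618] 0.81 [283.73955262 171.65628042]
[0.3473, -0.2232, 0.0375] 0.61 [175.09291968 297.55827208]
[0.4909, -0.4177, 0.0394] 0.57 [403.04851621 252.14933001]
0.92 ((283.3844909667969, 183.96380615234375), (61.599403381347656, 43.101966857910156), 3.3664605617523193)
0.84 ((164.54318237304688, 309.64874267578125), (20.678693771362305, 93.84271240234375), 28.810794830322266)
0.71 ((412.1999816894531, 255.10000610351562), (93.4676284790039, 44.72135925292969), 26.56505012512207)
```

View pics/w1.png

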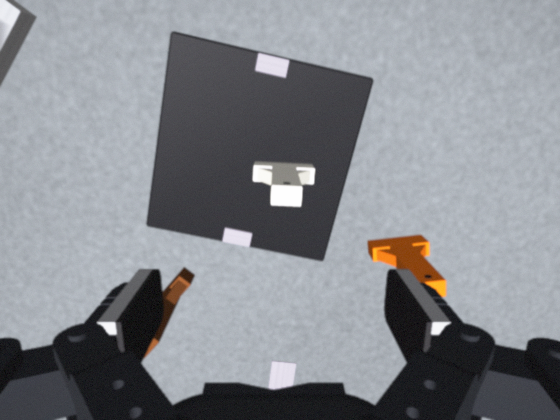

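The bracket's upright top is at (271–302, 185–207) and its foot spans (253–315, 161–185), nearly square to the fingers. Next I'll measure the top face.

Run:
```python
from h import *
P=camera_params("wrist"); im=cv2.imread("pics/w1.png"); g=im.min(2)
m=((g>200)*255).astype(np.uint8); 
n,l,st,ce=cv2.connectedComponentsWithStats(m[150:215,245:325])
for i in range(1,n): print(st[i],ce[i]+[245,150])
for thr in (200,225):
    pts=[onz("wrist",u+270-6,v+186,0.113,P)[:2] for v,u in zip(*np.where(g[186:212,264:312]>thr))]
    rc=cv2.minAreaRect((np.array(pts)*1000).astype(np.float32)); print(thr,rc)
# row averages of foot front lines
for u in (256,262,268,274,280,286,292,298,304,310):
    print(u,g[156:212:2,u].tolist())
```

```text
[  8  15  19  20 308] [261.83766234 173.72402597]
[ 51  17  19  17 231] [306.46753247 174.87012987]
[ 26  35  31  22 627] [285.88038278 195.1722488 ]
200 ((511.24517822265625, -276.71905517578125), (15.945600509643555, 23.218828201293945), 23.526464462280273)
225 ((511.6085510253906, -276.54229736328125), (15.137409210205078, 23.18576431274414), 23.530437469482422)
256 [63, 62, 73, 117, 160, 252, 254, 254, 254, 254, 254, 254, 250, 126, 60, 59, 60, 59, 60, 63, 59, 60, 56, 58, 55, 59, 60, 60]
262 [63, 63, 67, 117, 151, 247, 225, 242, 246, 246, 246, 246, 243, 152, 65, 60, 61, 62, 62, 59, 61, 63, 59, 58, 56, 59, 59, 57]
268 [61, 65, 67, 108, 145, 242, 225, 167, 239, 247, 247, 246, 246, 244, 170, 64, 60, 63, 61, 59, 62, 61, 63, 60, 63, 54, 59, 60]
274 [64, 59, 63, 101, 129, 133, 131, 132, 131, 131, 132, 130, 131, 130, 174, 253, 254, 254, 254, 254, 254, 254, 254, 254, 248, 102, 62, 61]
280 [65, 63, 63, 96, 126, 131, 131, 133, 133, 133, 133, 131, 128, 132, 155, 251, 254, 254, 254, 254, 254, 254, 254, 254, 251, 123, 58, 59]
286 [61, 64, 60, 89, 125, 133, 129, 128, 131, 132, 133, 133, 129, 85, 126, 248, 254, 254, 254, 254, 254, 254, 254, 254, 253, 151, 57, 59]
292 [65, 63, 61, 78, 123, 134, 130, 130, 130, 130, 131, 132, 131, 132, 143, 241, 254, 254, 254, 254, 254, 254, 254, 254, 253, 174, 65, 57]
298 [63, 62, 62, 75, 120, 160, 249, 192, 145, 179, 159, 139, 133, 134, 132, 230, 254, 254, 254, 254, 254, 254, 254, 254, 254, 201, 61, 61]
304 [62, 61, 59, 72, 115, 148, 246, 213, 212, 228, 229, 229, 227, 226, 149, 61, 63, 61, 58, 60, 61, 60, 58, 55, 61, 62, 60, 56]
310 [65, 61, 60, 68, 109, 139, 242, 250, 248, 250, 251, 252, 253, 253, 187, 64, 59, 60, 62, 61, 58, 59, 60, 59, 58, 57, 59, 57]
```

```bash
python3 -m creep '{"commands":[[0,-1.1,-2,0,0,-0.04,0],[0,0,-3.5,0,0,0,0],[0,0,-3.5,0,0,0,0],[0,0,-3.5,0,0,0,0],[0,0,-3,0,0,0,0],[0,0,-1.8,0,0,0,0],[0,0,0,0,0,0,0],[0,0,0,0,0,0,0.5],[0,0,0,0,0,0,1],[0,0,0,0,0,0,1]]}'
python3 -m creep '{"commands":[[0,0,0,0,0,0,1],[0,0,0,0,0,0,1],[0,0,0,0,0,0,1],[0,0,0,0,0,0,1],[0,0,0,0,0,0,1],[0,0,0,0,0,0,1]]}'
```

```text
t: 2.73
eef_pos: [0.5111, -0.2794, 0.0803]
tcp_rot: [0.001, 0.983, 0.184, 0.001]
ft_force: [-0.3, -0.8, 0.4]
gripper_width: 0.0519
gripper_force: 0.0
t: 3.23
eef_pos: [0.5107, -0.2783, 0.0795]
tcp_rot: [0.001, 0.983, 0.185, 0.001]
ft_force: [-0.1, 0.8, 6.7]
gripper_width: 0.0229
gripper_force: 61.8
```

The bracket is held, with a measured width of 23 mm. Next I'll lift it, then carry it over the slot while turning.

```bash
python3 -m creep '{"commands":[[0,0,1.5,0,0,0,1],[0,0,3,0,0,0,1],[0,0,3.5,0,0,0,1],[0,0,3.5,0,0,0,1],[0,0,3,0,0,0,1],[0,0,2.5,0,0,0,1]]}'
python3 -m creep '{"commands":[[0.2,3.3,0,0,0,0.1,1],[0.2,3.3,0,0,0,0.1,1],[0.2,3.3,0,0,0,0.1,1],[0.2,3.3,0,0,0,0.1,1],[0.2,3.3,0,0,0,0.1,1],[0.2,3.3,0,0,0,0.1,1],[0.2,3.3,0,0,0,0.1,1],[0.2,3.3,0,0,0,0.1,1],[0.2,3.3,0,0,0,0.1,1],[0.2,3.3,0,0,0,0.1,1]]}'
python3 -m creep '{"commands":[[0,0,0,0,0,0,1],[0,0,0,0,0,0,1],[0,0,0,0,0,0,1]]}'
python3 - <<'E'
from h import *
s=get_state();print(s["t"],rnd(s["eef_pos"]),rnd(s["joint_positions"]))
P=camera_params("wrist"); im=capture("wrist"); cv2.imwrite("pics/w2.png",im)
for t in ["clamp","jaw_head","nose_pad","trigger_grip","slot","trigger_hinge","bracket"]:
  try:
    for r in recognise("wrist",t)[:1]: print(t,rnd(r["xyz"]),r["p"],proj("wrist",r["xyz"],P))
  except Exception as e: print(t,e)
E
```

```text
t: 3.73
eef_pos: [0.5104, -0.278, 0.2508]
tcp_rot: [0.001, 0.983, 0.185, 0.001]
ft_force: [0.6, -0.4, -1.0]
gripper_width: 0.0232
gripper_force: 60.9
t: 4.57
eef_pos: [0.5296, 0.0538, 0.2481]
tcp_rot: [-0.0, 0.772, 0.635, -0.0]
ft_force: [0.4, 0.0, -0.8]
gripper_width: 0.0234
gripper_force: 60.9
t: 4.82
eef_pos: [0.5299, 0.0519, 0.248]
tcp_rot: [0.0, 0.774, 0.633, -0.001]
ft_force: [-0.6, -0.7, -0.8]
gripper_width: 0.023
gripper_force: 61.0
4.8167 [0.5299, 0.0519, 0.248] [-0.0325, 0.2028, 1.5636, -0.0009, 1.3758, 0.1665]
clamp [0.5386, 0.1186, 0.0227] 0.75 [268.21373712 101.49582591]
jaw_head [0.5288, 0.0963, 0.0646] 0.68 [261.54044342 131.31737923]
nose_pad [0.5267, 0.0727, 0.0546] 0.54 [265.04009326 157.02581449]
trigger_grip [0.5396, 0.1491, 0.1751] 0.87 [254.39538878  46.80194966]
slot [0.533, 0.1085, 0.0263] 0.58 [264.4918652  113.73923055]
trigger_hinge [0.5379, 0.1144, 0.0249] 0.7 [268.35343621 106.2513497 ]
bracket [0.5351, 0.0626, 0.2521] 0.91 [279.92262532 255.64822199]
```

View pics/w2.png

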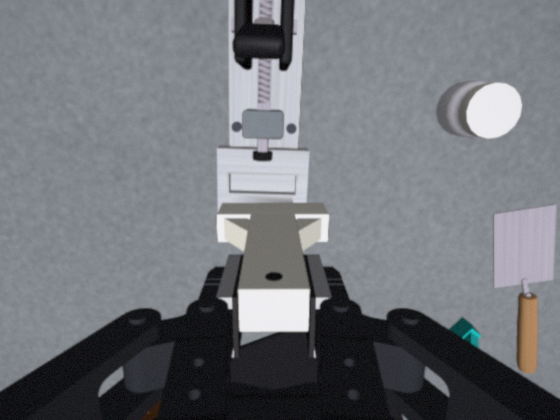

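The wrist view shows the clamp's slot as a rectangle at about (229–297, 172–194). The jaw head is at (263,124) and the nose pad at (262,155). Next I'll measure the slot edges more precisely.

Run:
```python
from h import *
im=cv2.imread("pics/w2.png"); c=im[85:210,205:325]; c=cv2.resize(c,(768,800),interpolation=cv2.INTER_CUBIC)[200:800]
cv2.imwrite("pics/w2c.png",c)
P=camera_params("wrist")
for n,(u,v,z) in dict(bedL=(218,150,.024),bedR=(309,150,.024),slTL=(229,172,.024),slTR=(297,172,.024),slBL=(229,194,.024),slBR=(297,194,.024)).items(): print(n,rnd(onz("wrist",u,v,z,P)))
g=im.mean(2).astype(int)
for u in (240,250,280,290): print(u,g[140:205,u].tolist())
for v in (165,183): print(v,g[v,210:320].tolist())
```

```text
bedL [0.4821, 0.0835, 0.024]
bedR [0.5688, 0.0659, 0.024]
slTL [0.4875, 0.0603, 0.024]
slTR [0.5534, 0.0469, 0.024]
slBL [0.4823, 0.0384, 0.024]
slBR [0.5494, 0.0248, 0.024]
240 [204, 206, 208, 206, 206, 197, 162, 122, 134, 178, 203, 207, 208, 207, 208, 209, 205, 208, 209, 209, 208, 209, 211, 211, 209, 207, 205, 208, 208, 210, 209, 204, 195, 195, 201, 210, 210, 210, 207, 206, 208, 209, 211, 212, 212, 213, 213, 214, 211, 199, 167, 122, 124, 169, 199, 202, 202, 201, 199, 199, 197, 193, 172, 138, 112]
250 [200, 202, 201, 202, 199, 191, 159, 123, 124, 164, 196, 203, 203, 209, 204, 205, 205, 206, 208, 209, 207, 211, 211, 213, 210, 211, 203, 206, 207, 209, 211, 206, 198, 197, 204, 209, 209, 210, 210, 205, 210, 209, 213, 212, 214, 213, 213, 214, 214, 209, 181, 131, 118, 159, 194, 198, 188, 189, 187, 185, 187, 184, 164, 131, 113]
280 [198, 203, 202, 204, 203, 202, 192, 158, 120, 124, 164, 195, 203, 204, 206, 206, 207, 205, 205, 209, 209, 210, 211, 211, 210, 208, 207, 207, 207, 210, 211, 211, 209, 199, 197, 202, 207, 210, 211, 209, 206, 206, 210, 210, 211, 212, 215, 213, 214, 215, 212, 181, 1
[... 803 characters left out ...]
 211, 210, 210, 210, 212, 211, 212, 211, 208, 213, 210, 211, 212, 212, 212, 209, 209, 187, 150, 137, 139, 142, 143, 145, 145, 141, 141, 135, 140]
183 [141, 140, 140, 138, 137, 135, 147, 180, 208, 210, 211, 212, 213, 211, 212, 214, 208, 204, 182, 143, 160, 201, 211, 212, 213, 212, 213, 213, 213, 213, 212, 213, 212, 213, 212, 214, 213, 214, 213, 210, 212, 214, 210, 214, 210, 210, 211, 212, 211, 212, 211, 210, 213, 210, 211, 212, 212, 212, 210, 216, 213, 210, 210, 211, 211, 211, 211, 210, 211, 208, 210, 210, 211, 210, 211, 211, 211, 209, 210, 210, 211, 211, 211, 208, 193, 167, 200, 209, 213, 212, 212, 216, 216, 215, 215, 215, 212, 187, 152, 140, 142, 140, 141, 140, 140, 139, 144, 141, 145, 145]
```

View pics/w2c.png

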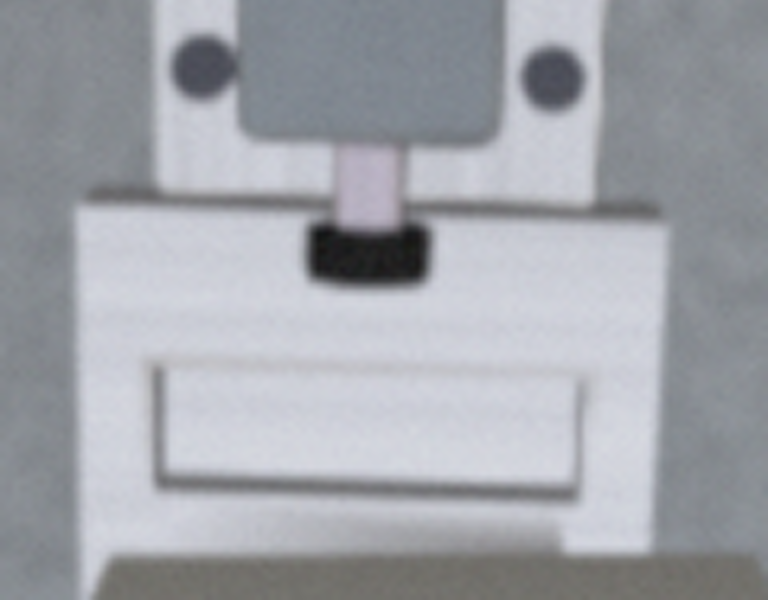

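```bash
cat > m.py <<'E'
from h import *
import pickle
P=camera_params("wrist"); s=get_state(); T=np.array(s["eef_pos"]); Rt=R.from_quat(np.roll(s["tcp_rot"],-1)).as_matrix()
print("tool x yaw",np.degrees(np.arctan2(Rt[1,0],Rt[0,0])))
q=lambda u,v,z:onz("wrist",u,v,z,P)
def yawl(a,b): d=b-a; return np.degrees(np.arctan2(d[1],d[0]))
w=[q(240,190.1,.01),q(290,191.6,.01)]; b=[q(240,148.7,.024),q(290,150.3,.024)]; c=[q(240,172.6,.0235),q(290,174.1,.0235)]; m=[q(240,193,.024),q(290,194.3,.024)]
for n,l in zip("wall10 bed chamf mouth24".split(),(w,b,c,m)): print(n,rnd(l[0]),rnd(l[1]),"yaw of clamp y",yawl(*l))
sides=[[q(228.2,183,.024),q(296,183,.024)],[q(216.8,183,.024),q(307.6,183,.024)],[q(216.8,165,.024),q(308.4,165,.024)]]
for l in sides: print(rnd((l[0]+l[1])/2),np.linalg.norm(l[0]-l[1]))
yw=np.radians(np.mean([yawl(*l) for l in (w,b,c)])); ey=np.array([np.cos(yw),np.sin(yw),0]); ex=np.array([ey[1],-ey[0],0]); print("ex",rnd(ex),"ey",rnd(ey))
xw=np.mean([p@ex for p in w]);xm=np.mean([p@ex for p in m]);xc=np.mean([p@ex for p in c]);print("x along: wall floor, wall mouth, chamfer",xw,xm,xc, "bed edge",np.mean([p@ex for p in b]))
ys=[((l[0]+l[1])/2)@ey for l in sides]; print("y mid",ys)
S=ex*((xw+xm)/2-.010)+ey*np.mean(ys[:2]); print("slot ctr",rnd(S))
for n,p in dict(padfront=q(262.5,160.6,.0545)).items(): print(n,(p-S)@ex,(p-S)@ey)
for v in (288,290,328,330): # bracket top edges in tool frame
    p=q(274,v,T[2]+.0335); print(v,rnd(Rt.T@(p-T)))
E
python3 m.py
python3 - <<'E'
import cv2; g=cv2.imread("pics/w2.png").mean(2).astype(int)
for u in (255,270,290): print(u,g[280:340,u].tolist())
for v in (225,): print(v,g[v,210:340].tolist())
print(g[195:245,225].tolist(),g[195:245,318].tolist())
E
```

```text
tool x yaw 78.52077598693246
wall10 [0.4921, 0.037, 0.01] [0.5428, 0.025, 0.01] yaw of clamp y -13.261936842162184
bed [0.5033, 0.0805, 0.024] [0.5507, 0.0693, 0.024] yaw of clamp y -13.317281770797216
chamf [0.498, 0.0574, 0.0235] [0.5463, 0.0461, 0.0235] yaw of clamp y -13.236709377954474
mouth24 [0.4934, 0.0372, 0.024] [0.5424, 0.0259, 0.024] yaw of clamp y -13.0295941375648
[0.5173, 0.0428, 0.024] 0.06762601691197091
[0.5174, 0.0428, 0.024] 0.09055845807571998
[0.5215, 0.0605, 0.024] 0.09010333572318079
ex [-0.2296, -0.9733, 0.0] ey [0.9733, -0.2296, 0.0]
x along: wall floor, wall mouth, chamfer -0.14898226496168865 -0.14958758058173344 -0.17022441514487058 bed edge -0.19387527219206369
y mid [np.float64(0.4936471237405753), np.float64(0.49374968300007205), np.float64(0.4937347030733585)]
slot ctr [0.5171, 0.0417, 0.0]
padfront -0.028763702113362724 0.0005720609691030566
288 [0.0133, 0.0006, -0.0335]
290 [0.0126, 0.0006, -0.0335]
328 [-0.0015, 0.0006, -0.0335]
330 [-0.0023, 0.0006, -0.0335]
255 [112, 108, 111, 109, 113, 112, 114, 117, 144, 193, 228, 237, 240, 237, 238, 239, 238, 
[... 1266 characters left out ...]
10, 113, 112, 111, 110, 115, 125, 139, 161, 175, 187, 191, 194, 194, 195, 194, 195, 193, 194, 195, 201, 224, 236, 239, 239, 237, 237, 227, 180, 148, 142, 140, 141, 142, 142, 141, 141, 140, 139, 143]
[204, 208, 208, 213, 214, 211, 203, 180, 140, 115, 111, 108, 109, 110, 111, 113, 113, 112, 138, 196, 231, 236, 226, 197, 196, 209, 213, 212, 213, 215, 213, 214, 213, 214, 214, 216, 217, 216, 217, 216, 216, 215, 216, 219, 225, 231, 218, 176, 145, 138] [140, 139, 138, 143, 140, 142, 142, 128, 113, 112, 111, 112, 113, 112, 113, 110, 111, 118, 144, 201, 233, 236, 222, 177, 156, 175, 191, 193, 193, 195, 194, 194, 193, 194, 194, 193, 193, 192, 195, 194, 194, 194, 196, 196, 202, 212, 204, 165, 145, 141]
```

```bash
cat >> m.py <<'E'
print("bracket edges in tool frame, and clamp frame")
B=T[2]-.0715
for n,u,v,z in [("footbotL",225,203,B),("footbotR",318,203,B),("foottopL",225,213.6,B+.024),("foottopR",318,213.6,B+.024),("foottopfarL",225,242,B+.024),("foottopfarR",318,241.8,B+.024),("top",270,288.6,B+.105),("topfar",270,331.2,B+.105),("footL",216.2,225,B+.024),("footR",328,225,B+.024)]:
    p=q(u,v,z); print(n,rnd(Rt.T@(p-T)),rnd([(p-S)@ex,(p-S)@ey]))
E
python3 m.py | sed -n '/edges/,$p'
```

```text
bracket edges in tool frame, and clamp frame
footbotL [0.0119, -0.0282, 0.0715] [-0.0233, -0.018]
footbotR [0.0118, 0.0267, 0.0715] [-0.025, 0.0369]
foottopL [0.0128, -0.0252, 0.0475] [-0.0244, -0.0151]
foottopR [0.0128, 0.024, 0.0475] [-0.0259, 0.0341]
foottopfarL [-0.0032, -0.0258, 0.0475] [-0.0083, -0.0151]
foottopfarR [-0.0031, 0.0245, 0.0475] [-0.01, 0.0351]
top [0.0131, -0.0007, -0.0335] [-0.0254, 0.0094]
topfar [-0.0027, -0.0007, -0.0335] [-0.0096, 0.0099]
footL [0.0065, -0.0301, 0.0475] [-0.0179, -0.0198]
footR [0.0065, 0.0295, 0.0475] [-0.0198, 0.0398]
```

```bash
python3 -m creep '{"commands":[[-0.68,-0.7,0,0,0,-0.0155,1],[-0.68,-0.71,0,0,0,-0.0155,1],[0,0,-2,0,0,0,1],[0,0,-3,0,0,0,1],[0,0,-3,0,0,0,1],[0,0,-2,0,0,0,1],[0,0,0,0,0,0,1],[0,0,0,0,0,0,1],[0,0,0,0,0,0,1]]}'
python3 - <<'E'
from h import *
s=get_state();P=camera_params("wrist"); im=capture("wrist"); cv2.imwrite("pics/w3.png",im[60:420,120:440])
S=np.array([0.5171,0.0417,0]);ex=np.array([-0.2296,-0.9733,0]);ey=np.array([.9733,-.2296,0])
T=np.array(s["eef_pos"]); Rt=R.from_quat(np.roll(s["tcp_rot"],-1)).as_matrix()
print(rnd(T),"yaw err",np.degrees(np.arctan2(Rt[1,0],Rt[0,0]))-76.73)
p=T+Rt@[.0048,-.0003,.0715]; print("bracket base in clamp",rnd([(p-S)@ex,(p-S)@ey,p[2]]))
print("slot mouth corners px",[np.round(proj("wrist",S+a*ex+b*ey+[0,0,.024],P)) for a,b in [(-.01,-.0335),(-.01,.0335),(.01,-.0335),(.01,.0335)]])
E
```

```text
t: 5.97
eef_pos: [0.5174, 0.0375, 0.1497]
tcp_rot: [0.001, 0.784, 0.621, 0.001]
ft_force: [0.2, 0.4, -0.5]
gripper_width: 0.023
gripper_force: 60.9
[0.5174, 0.0375, 0.1497] yaw err 0.05868512936457648
bracket base in clamp [-0.0008, 0.0011, 0.0782]
slot mouth corners px [array([225., 180.]), array([317., 180.]), array([226., 206.]), array([316., 206.])]
```

View pics/w3.png

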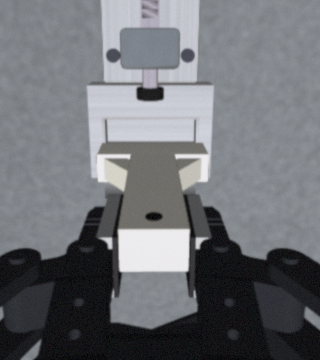

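The slot appears where the model predicts it, and the foot is about 1 mm off centre. I'll correct that and lower the bracket.

```bash
python3 -m creep '{"commands":[[-0.12,-0.06,-1,0,0,0,1],[0,0,-2,0,0,0,1],[0,0,-1.5,0,0,0,1],[0,0,-0.4,0,0,0,1],[0,0,0,0,0,0,1]]}'
python3 -m creep '{"commands":[[0,0,-0.4,0,0,0,1],[0,0,-0.4,0,0,0,1],[0,0,-0.2,0,0,0,1],[0,0,0,0,0,0,1]]}'
```

```text
t: 6.43
eef_pos: [0.5146, 0.0374, 0.0986]
tcp_rot: [-0.001, 0.784, 0.621, -0.001]
ft_force: [-0.0, 0.1, -1.2]
gripper_width: 0.0233
gripper_force: 60.9
t: 6.77
eef_pos: [0.5154, 0.0373, 0.0893]
tcp_rot: [0.0, 0.784, 0.621, 0.0]
ft_force: [-0.4, -0.2, -0.5]
gripper_width: 0.0233
gripper_force: 60.9
```

```bash
python3 -m creep '{"commands":[[0,0,-0.3,0,0,0,1],[0,0,-0.3,0,0,0,1],[0,0,-0.1,0,0,0,1],[0,0,0,0,0,0,1]]}'
python3 -m creep '{"commands":[[0,0,-0.1,0,0,0,1],[0,0,-0.1,0,0,0,1],[0,0,0,0,0,0,1]]}'
```

```text
t: 7.1
eef_pos: [0.5151, 0.0373, 0.082]
tcp_rot: [-0.0, 0.784, 0.621, -0.0]
ft_force: [-0.3, -0.1, -1.2]
gripper_width: 0.0235
gripper_force: 60.9
t: 7.35
eef_pos: [0.5154, 0.0374, 0.0815]
tcp_rot: [0.0, 0.784, 0.621, 0.0]
ft_force: [-1.7, -0.3, 7.8]
gripper_width: 0.0231
gripper_force: 61.8
```

The bracket is seated: contact force appeared at exactly the floor height. Next I'll release it, rise, turn the tool sideways with the fingers closed, and look.

```bash
python3 -m creep '{"commands":[[0,0,0,0,0,0,0.4],[0,0,0,0,0,0,0.4],[0,0,0,0,0,0,0.4],[0,0,0,0,0,0,0.4],[0,0,1.5,0,0,0,0.4],[0,0,3,0,0,0,0.4],[0,0,3.5,0,0,0,0.4],[0,0,3.5,0,0,0,0.4],[0,0,3,0,0,0,0.4]]}'
python3 -m creep '{"commands":[[0.2,0.8,0,0,0,0.12,1],[0.2,0.8,0,0,0,0.12,1],[0.2,0.8,0,0,0,0.12,1],[0.2,0.8,0,0,0,0.12,1],[0.2,0.8,0,0,0,0.12,1],[0.2,0.8,0,0,0,0.12,1],[0.2,0.8,0,0,0,0.12,1],[0.2,0.8,0,0,0,0.12,1],[0.2,0.8,0,0,0,0.12,1],[0,0,0,0,0,0.12,1]]}'
python3 -m creep '{"commands":[[0,0,0,0,0,0.12,1],[0,0,0,0,0,0.12,1],[0,0,0,0,0,0.12,1],[0,0,0,0,0,0.01,1],[0,0,0,0,0,0,1],[0,0,0,0,0,0,1]]}'
cat > v.py <<'E'
from h import *
import sys
S=np.array([0.5171,0.0417,0]);ex=np.array([-0.2296,-0.9733,0]);ey=np.array([.9733,-.2296,0])
s=get_state();P=camera_params("wrist"); im=capture("wrist"); cv2.imwrite("pics/%s.png"%sys.argv[1],im)
T=np.array(s["eef_pos"]); Rt=R.from_quat(np.roll(s["tcp_rot"],-1)).as_matrix()
print("t",s["t"],"TCP in clamp",rnd([(T-S)@ex,(T-S)@ey,T[2]]),"yaw",np.degrees(np.arctan2(Rt[1,0],Rt[0,0])),"q6",s["joint_positions"][5],"F clamp x",s["ft_force"]@ex)
for t in ["bracket","jaw_head","nose_pad","trigger_grip"]:
    for r in recognise("wrist",t)[:1]: p=np.array(r["xyz"])-S; print(t,rnd([p@ex,p@ey,p[2]]),round(r["p"],2),np.round(proj("wrist",r["xyz"],P)))
E
python3 v.py w4
```

```text
t: 8.1
eef_pos: [0.5156, 0.0373, 0.2274]
tcp_rot: [0.0, 0.784, 0.621, 0.0]
ft_force: [1.2, -0.4, 0.0]
gripper_width: 0.0511
gripper_force: 0.0
t: 8.93
eef_pos: [0.5336, 0.1107, 0.225]
tcp_rot: [-0.0, 0.293, 0.956, 0.001]
ft_force: [0.2, -0.1, 0.4]
gripper_width: -0.0003
gripper_force: 0.0
t: 9.43
eef_pos: [0.5333, 0.1093, 0.2252]
tcp_rot: [-0.0, 0.116, 0.993, 0.0]
ft_force: [-0.2, 0.6, 0.0]
gripper_width: 0.0002
gripper_force: 0.0
t 9.4333 TCP in clamp [-0.0695, 0.0002, 0.2252] yaw 166.63210364575818 q6 -1.2632344705116434 F clamp x -0.5486251093984781
bracket [0.193, 0.2125, 0.0204] 0.79 [ 32. 367.]
jaw_head [-0.0568, -0.0018, 0.065] 0.63 [257. 183.]
nose_pad [-0.1102, -0.0048, 0.0513] 0.66 [320. 176.]
trigger_grip [-0.1098, -0.0109, 0.1728] 0.82 [346. 211.]
```

View pics/w4.png

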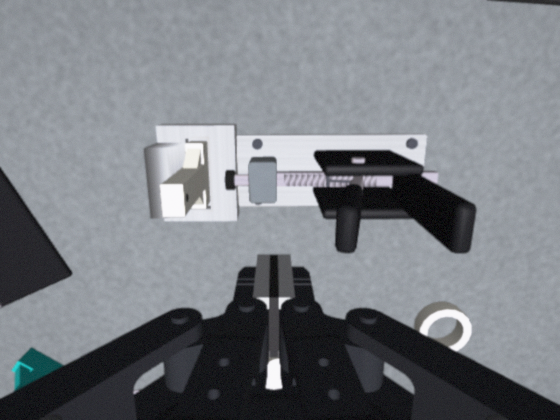

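The bracket stands in the slot at (190,180). The nose pad is at (230,179), the jaw head spans (249–277), the trigger top is at about (346,240), and the closed fingertips are at about (274,265). The knuckles flare out above the tips, so I'll push with only the tip at z≈0.157.

```bash
python3 -m creep '{"commands":[[0,0,-2.5,0,0,0,1],[0,0,-2.5,0,0,0,1],[0,0,-1.8,0,0,0,1],[0.12,0.5,0,0,0,0,1],[0.12,0.5,0,0,0,0,1],[0,0,0,0,0,0,1],[0,0,0,0,0,0,1]]}'
python3 v.py w5
```

```text
t: 10.27
eef_pos: [0.537, 0.1199, 0.1589]
tcp_rot: [0.002, 0.115, 0.993, 0.0]
ft_force: [-0.4, 0.5, 0.4]
gripper_width: 0.0001
gripper_force: 0.0
t 10.2667 TCP in clamp [-0.0807, 0.0015, 0.1589] yaw 166.81335945476357 q6 -1.2475266412195647 F clamp x -0.3928157505435874
bracket [-0.0024, -0.0047, 0.0791] 0.63 [144. 206.]
jaw_head [-0.0557, -0.0064, 0.0624] 0.6 [234. 196.]
nose_pad [-0.0318, -0.004, 0.0505] 0.57 [201. 195.]
trigger_grip [-0.1075, -0.0122, 0.1722] 0.68 [343. 257.]
```

View pics/w5.png

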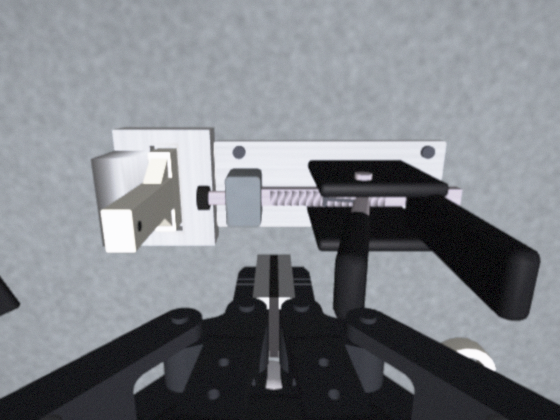

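This is a clear view: pad at (203,198), neck at cols 209–226, head at 226–263, and the lever at col 335–365 just beside the finger. I'll raise the tip slightly and make the first stroke.

```bash
cat > n.py <<'E'
from h import *
import sys
S=np.array([0.5171,0.0417,0]);ex=np.array([-0.2296,-0.9733,0]);ey=np.array([.9733,-.2296,0])
def cut(im,P,z=.047,y=0.0,x0=-.07,x1=.0):
    # grey profile along the clamp axis at nose height, 0.25 mm steps
    xs=np.arange(x0,x1,.00025); uv=np.array([proj("wrist",S+x*ex+y*ey+[0,0,z],P) for x in xs],np.float32)
    return xs,cv2.remap(cv2.cvtColor(im,cv2.COLOR_BGR2GRAY),uv[:,0][None],uv[:,1][None],1)[0].astype(float)
if __name__=="__main__":
    s=get_state();P=camera_params("wrist"); im=capture("wrist"); cv2.imwrite("pics/%s.png"%sys.argv[1],im)
    T=np.array(s["eef_pos"]); print("t",s["t"],"TCP",rnd([(T-S)@ex,(T-S)@ey,T[2]]),"F",rnd([s["ft_force"]@ex,s["ft_force"]@ey,s["ft_force"][2]]))
    xs,g=cut(im,P); dk=np.where(g<70)[0]; dk=dk[(xs[dk]>-.05)]
    a,b=dk[0],dk[-1]; print("pad x %.2f..%.2f mm"%(xs[a]*1e3,xs[b]*1e3))
    d=np.gradient(cv2.GaussianBlur(g[None],(1,7),1.5)[0]); k=np.argmax(d[:a-8]); print("head front x %.2f  neck %.2f"%(xs[k]*1e3,(xs[a]-xs[k])*1e3))
    print(" ".join("%d"%v for v in g[::4]))
E
python3 n.py w6
python3 -m creep '{"commands":[[0,0,0.3,0,0,0,1],[0.2,0.86,0,0,0,0,1],[0.2,0.86,0,0,0,0,1],[0.2,0.86,0,0,0,0,1],[0,0,0,0,0,0,1]]}'
python3 n.py w7
```

```text
t 10.5167 TCP [-0.0799, 0.0006, 0.158] F [-0.5485, -0.1396, 1.2076]
pad x -35.00..-28.25 mm
head front x -47.50  neck 12.50
164 163 164 161 162 164 161 163 162 162 164 165 163 163 163 162 163 164 161 163 163 157 171 207 216 216 216 215 217 217 217 216 216 206 139 60 40 37 39 45 40 43 96 210 237 237 236 234 236 237 237 237 232 210 147 118 118 119 118 119 116 115 114 116 115 116 117 114 116 117
t: 10.98
eef_pos: [0.5424, 0.1467, 0.1606]
tcp_rot: [0.0, 0.114, 0.993, 0.0]
ft_force: [1.1, -1.4, 1.1]
gripper_width: -0.0003
gripper_force: 0.8
t 10.9833 TCP [-0.108, 0.0006, 0.1606] F [1.0944, 1.3814, 1.0842]
pad x -31.00..-24.25 mm
head front x -67.50  neck 36.50
182 102 96 147 168 169 171 167 168 171 169 170 168 170 169 171 171 171 170 172 169 169 171 171 170 169 165 186 220 223 223 223 223 222 224 222 222 213 144 63 36 42 41 42 43 44 75 181 236 240 235 199 135 123 122 124 123 122 121 119 121 120 120 121 122 121 122 122 119 121
```

```bash
sed -i 's/k=np.argmax(d\[:a-8\])/lo=max(a-60,0); k=lo+np.argmax(d[lo:a-2])/; /print(" ".join/d' n.py
python3 -m creep '{"commands":[[0.2,0.86,0,0,0,0,1],[0.2,0.86,0,0,0,0,1],[0,0,0,0,0,0,1]]}'
python3 n.py w8
python3 -m creep '{"commands":[[0.12,0.5,0,0,0,0,1],[0.12,0.5,0,0,0,0,1],[0,0,0,0,0,0,1]]}'
python3 n.py w9
```

```text
t: 11.28
eef_pos: [0.546, 0.1638, 0.1601]
tcp_rot: [-0.0, 0.115, 0.993, 0.0]
ft_force: [1.0, -2.0, 1.3]
gripper_width: -0.0003
gripper_force: 1.0
t 11.2833 TCP [-0.1255, 0.0001, 0.1601] F [1.6819, 1.456, 1.2747]
pad x -26.00..-18.25 mm
head front x -37.25  neck 11.25
t: 11.58
eef_pos: [0.548, 0.1728, 0.1597]
tcp_rot: [-0.001, 0.115, 0.993, -0.0]
ft_force: [0.4, -2.6, -1.0]
gripper_width: 0.0001
gripper_force: 1.2
t 11.5833 TCP [-0.1347, -0.0001, 0.1597] F [2.3999, 0.9752, -1.0098]
pad x -23.50..-15.50 mm
head front x -34.75  neck 11.25
```

```bash
python3 -m creep '{"commands":[[-0.23,-0.97,0,0,0,0,1],[-0.23,-0.97,0,0,0,0,1],[-0.23,-0.97,0,0,0,0,1],[-0.23,-0.97,0,0,0,0,1],[-0.23,-0.97,0,0,0,0,1],[0,0,0,0,0,0,1]]}'
python3 n.py w10
python3 -m creep '{"commands":[[0.23,0.97,0,0,0,0,1],[0.23,0.97,0,0,0,0,1],[0.23,0.97,0,0,0,0,1],[0.12,0.5,0,0,0,0,1],[0,0,0,0,0,0,1]]}'
python3 n.py w11
```

```text
t: 12.13
eef_pos: [0.5361, 0.1218, 0.1605]
tcp_rot: [-0.0, 0.116, 0.993, -0.0]
ft_force: [-0.6, -0.1, -0.3]
gripper_width: -0.0001
gripper_force: 0.0
t 12.1333 TCP [-0.0823, 0.0001, 0.1605] F [0.2161, -0.6109, -0.2896]
pad x -24.50..-17.25 mm
head front x -36.75  neck 12.25
t: 12.6
eef_pos: [0.5455, 0.1598, 0.1604]
tcp_rot: [0.0, 0.114, 0.993, 0.0]
ft_force: [0.9, -1.6, 2.9]
gripper_width: -0.0001
gripper_force: 0.8
t 12.6 TCP [-0.1215, 0.0005, 0.1604] F [1.3636, 1.2189, 2.9324]
pad x -17.00..-9.00 mm
head front x -28.50  neck 11.50
```

```bash
python3 -m creep '{"commands":[[0.12,0.5,0,0,0,0,1],[0.12,0.5,0,0,0,0,1],[0.06,0.25,0,0,0,0,1],[0,0,0,0,0,0,1]]}'
python3 n.py w12
```

```text
t: 12.98
eef_pos: [0.5476, 0.1707, 0.1597]
tcp_rot: [-0.0, 0.115, 0.993, -0.0]
ft_force: [0.6, -3.1, -1.2]
gripper_width: 0.0002
gripper_force: 1.2
t 12.9833 TCP [-0.1325, 0.0, 0.1597] F [2.8659, 1.268, -1.2222]
pad x -14.00..-5.75 mm
head front x -25.50  neck 11.50
```

View pics/w12.png

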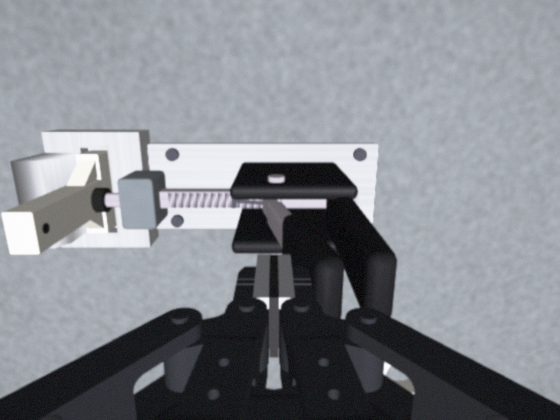

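The pad at (101,200) has just about reached the bracket, with the neck (106–120) still full. I'll continue to the end of the stroke.

```bash
python3 -m creep '{"commands":[[0.06,0.25,0,0,0,0,1],[0.06,0.25,0,0,0,0,1],[0,0,0,0,0,0,1]]}'
python3 n.py w13
python3 -m creep '{"commands":[[0.06,0.25,0,0,0,0,1],[0,0,0,0,0,0,1]]}'
python3 n.py w14
```

```text
t: 13.28
eef_pos: [0.5485, 0.1756, 0.16]
tcp_rot: [-0.001, 0.115, 0.993, -0.0]
ft_force: [-0.2, -2.9, -1.1]
gripper_width: -0.0001
gripper_force: 1.3
t 13.2833 TCP [-0.1375, -0.0002, 0.16] F [2.8833, 0.5248, -1.1461]
pad x -12.75..-4.50 mm
head front x -23.75  neck 11.00
t: 13.5
eef_pos: [0.5488, 0.1769, 0.1601]
tcp_rot: [-0.001, 0.115, 0.993, -0.001]
ft_force: [-2.4, -6.0, -1.1]
gripper_width: -0.0
gripper_force: 2.8
t 13.5 TCP [-0.1388, -0.0002, 0.1601] F [6.3501, -0.9285, -1.1306]
pad x -50.00..-4.25 mm
head front x -61.50  neck 11.50
```

```bash
sed -i 's/xs\[dk\]>-.05/xs[dk]>-.03/' n.py
python3 -m creep '{"commands":[[-0.23,-0.97,0,0,0,0,1],[-0.23,-0.97,0,0,0,0,1],[-0.23,-0.97,0,0,0,0,1],[-0.23,-0.97,0,0,0,0,1],[-0.23,-0.97,0,0,0,0,1],[-0.12,-0.5,0,0,0,0,1],[0,0,0,0,0,0,1]]}'
python3 n.py w15
python3 -m creep '{"commands":[[0.23,0.97,0,0,0,0,1],[0.23,0.97,0,0,0,0,1],[0.23,0.97,0,0,0,0,1],[0,0,0,0,0,0,1]]}'
python3 n.py w16
```

```text
t: 14.13
eef_pos: [0.5367, 0.1233, 0.1605]
tcp_rot: [0.0, 0.116, 0.993, 0.0]
ft_force: [0.4, 0.1, -0.5]
gripper_width: -0.0001
gripper_force: 0.0
t 14.1333 TCP [-0.0839, 0.0004, 0.1605] F [-0.1853, 0.3209, -0.4973]
pad x -13.50..-6.00 mm
head front x -25.75  neck 12.25
t: 14.52
eef_pos: [0.5446, 0.1556, 0.1606]
tcp_rot: [0.001, 0.114, 0.993, 0.0]
ft_force: [0.4, -2.8, 1.8]
gripper_width: 0.0
gripper_force: 1.2
t 14.5167 TCP [-0.1172, 0.0006, 0.1606] F [2.6287, 1.0306, 1.7905]
pad x -11.75..-4.00 mm
head front x -20.00  neck 8.25
```

```bash
python3 -m creep '{"commands":[[0.1,0.42,0,0,0,0,1],[0,0,0,0,0,0,1],[0,0,0,0,0,0,1]]}'
python3 n.py w17
python3 -m creep '{"commands":[[0.09,0.37,0,0,0,0,1],[0,0,0,0,0,0,1],[0,0,0,0,0,0,1]]}'
python3 n.py w18
```

```text
t: 14.82
eef_pos: [0.5448, 0.1578, 0.1603]
tcp_rot: [0.0, 0.115, 0.993, -0.0]
ft_force: [0.5, -2.0, 2.4]
gripper_width: 0.0001
gripper_force: 1.5
t 14.8167 TCP [-0.1193, 0.0003, 0.1603] F [1.8159, 0.9514, 2.3921]
pad x -11.75..-4.00 mm
head front x -19.25  neck 7.50
t: 15.12
eef_pos: [0.5456, 0.1613, 0.1603]
tcp_rot: [-0.0, 0.115, 0.993, -0.0]
ft_force: [-0.6, -4.0, 2.6]
gripper_width: 0.0
gripper_force: 2.0
t 15.1167 TCP [-0.1229, 0.0003, 0.1603] F [4.015, 0.3122, 2.6355]
pad x -11.75..-4.00 mm
head front x -18.50  neck 6.75
```

View pics/w18.png

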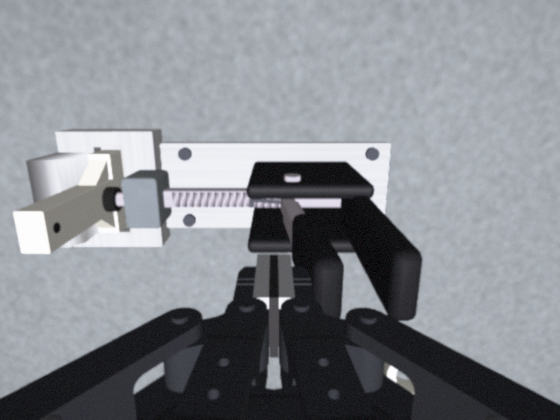

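The neck is roughly half gone, showing only at cols 118–124, and the pad is firmly on the bracket. I'll make one small nudge to centre it, confirm it holds steady, and hand in.

```bash
python3 -m creep '{"commands":[[0.04,0.16,0,0,0,0,1],[0,0,0,0,0,0,1],[0,0,0,0,0,0,1],[0,0,0,0,0,0,1]]}'
python3 n.py w19
python3 -m creep '{"commands":[[0,0,0,0,0,0,1],[0,0,0,0,0,0,1],[0,0,0,0,0,0,1],[0,0,0,0,0,0,1],[0,0,0,0,0,0,1],[0,0,0,0,0,0,1],[0,0,0,0,0,0,1],[0,0,0,0,0,0,1]]}'
python3 n.py w20
```

```text
t: 15.5
eef_pos: [0.546, 0.1629, 0.1603]
tcp_rot: [-0.0, 0.115, 0.993, -0.0]
ft_force: [-0.2, -3.8, 2.4]
gripper_width: -0.0003
gripper_force: 2.2
t 15.5 TCP [-0.1246, 0.0003, 0.1603] F [3.7769, 0.6908, 2.4398]
pad x -11.75..-3.75 mm
head front x -17.50  neck 5.75
t: 16.22
eef_pos: [0.546, 0.163, 0.1603]
tcp_rot: [-0.0, 0.115, 0.993, 0.0]
ft_force: [-0.1, -4.3, 1.1]
gripper_width: -0.0005
gripper_force: 2.2
t 16.2167 TCP [-0.1247, 0.0003, 0.1603] F [4.257, 0.873, 1.0609]
pad x -11.75..-3.75 mm
head front x -18.00  neck 6.25
```

Steady, with about 5.5–6 mm of the neck pushed in.

```bash
python3 -c "
from plant import *
print(job_done())"
```

```text
the job is handed in; nothing more can be done
None
```

I handed the job in at about 16 s: the bracket stands fully down in the slot and released, and the trigger is still held squeezed with the nose pushed back an estimated 5.5–6 mm of its 12 mm (read from the wrist camera); no verdict came back.

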